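Feel for the empty rack cell and slide the parcel in

TASK

Press down on the sprung blue covers of the parcel rack to feel which cell is empty (over a stored carton the cover stops almost at once, over the empty cell it sinks deep). Only after feeling the empty cell's cover sink, slide the loose parcel lengthwise through that cell's flap until it rests home against the back wall. Leave the loose brown tape roll on the right where it is.

Things in the scene. Friction and masses are not known exactly. Their poses are not given: they have to be found in the camera images.
- parcel: brown sealed carton parcel with a white label on top, 64 x 127 x 48 mm (x, y, z), about 0.1 kg, lying flat and loose on the worktop on the right of the rack. Origin: centre of its underside; its own y axis is its long axis, z up.
- rack: plywood rack fixed to the worktop, 272 x 108 mm in plan, 66 mm high: three cells side by side along its x, pitch 88 mm, 8 mm walls, the worktop as floor. Origin: on the worktop, middle of the mouth plane; the rack lies at y 0 to 108 mm, mouths face its -y. Two cells hold a hidden carton 66 mm square, 50 mm high; one is empty, a different one each start, not visible from outside.
- roll_loose: brown packing tape roll, 110 mm across, 48 mm high, lying loose on the worktop to the far right; a bystander. Origin: centre of its underside.
- cell_1 (a point): middle of the mouth of cell 1 (nearest the robot), on the worktop; axes as the rack's: x across the lane, away from the robot, y into the cell, z up. Each cell is a straight lane 80 mm wide inside and 100 mm deep to the back wall. Its first 56 mm lie under a fixed grey roof strip (60 to 66 mm high), its rear under a blue sprung cover (54 mm free height).
- cover_1_top (a point): centre of the top of the blue sprung cover of cell 1 (dark pad in its middle), 67 mm above the worktop at rest, 78 mm inside the mouth; the cover is 76 mm (x) by 41 mm (y), 12 mm thick.
- cover_1 (a joint): how far the cover of cell 1 is pressed down, m: 0 at rest, 0.030 fully down. A light spring (about 2 N to start, 4.5 N fully down) lifts it again. Over an empty cell it sinks the full 30 mm; over a carton it stops firmly after about 4 mm.
- cell_2 (a point): middle of the mouth of cell 2 (the middle one), on the worktop; axes as the rack's: x across the lane, away from the robot, y into the cell, z up. Each mouth is closed by a light black flap, hinged at its top 59 mm up, reaching to 5 mm above the worktop; it swings only inward: a parcel pushed on swings it up and slides in under it.
- cover_2_top (a point): centre of the top of the blue sprung cover of cell 2 (dark pad in its middle), 67 mm above the worktop at rest, 78 mm inside the mouth; the cover is 76 mm (x) by 41 mm (y), 12 mm thick.
- cover_2 (a joint): how far the cover of cell 2 is pressed down, m: 0 at rest, 0.030 fully down. A light spring (about 2 N to start, 4.5 N fully down) lifts it again. Over an empty cell it sinks the full 30 mm; over a carton it stops firmly after about 4 mm.
- cell_3 (a point): middle of the mouth of cell 3 (farthest from the robot), on the worktop; axes as the rack's: x across the lane, away from the robot, y into the cell, z up. The parcel does not fit in with a carton; in the empty cell, home against the back wall, its near end sticks 27 mm out of the mouth (its centre 36.5 mm inside).
- cover_3_top (a point): centre of the top of the blue sprung cover of cell 3 (dark pad in its middle), 67 mm above the worktop at rest, 78 mm inside the mouth; the cover is 76 mm (x) by 41 mm (y), 12 mm thick.
- cover_3 (a joint): how far the cover of cell 3 is pressed down, m: 0 at rest, 0.030 fully down. A light spring (about 2 N to start, 4.5 N fully down) lifts it again. Over an empty cell it sinks the full 30 mm; over a carton it stops firmly after about 4 mm.
Not all that is in view belongs to the job. Of the things that look like the parcel, the largest one is meant.

How it is judged:
On the way:
1. the cover of the empty cell is pressed at least 15 mm down while the parcel is still wholly outside the rack (value of joint any of cover_1, cover_2, cover_3 above 0.015 m and y of parcel in the frame of cell_2 below -0.055 m), for 0.1 s.
At the end, for the whole second after the job is handed in: the parcel lies flat and at rest on the worktop inside the empty cell, lengthwise, its centre 22 to 45 mm inside the mouth (home is 36.5 mm), within 15 mm of the lane's middle and 0.2 rad of its direction (((y of parcel in the frame of cell_1 between 0.022 and 0.045 m and x of parcel in the frame of cell_1 between -0.015 and 0.015 m) or (y of parcel in the frame of cell_2 between 0.022 and 0.045 m and x of parcel in the frame of cell_2 between -0.015 and 0.015 m) or (y of parcel in the frame of cell_3 between 0.022 and 0.045 m and x of parcel in the frame of cell_3 between -0.015 and 0.015 m)) and angle between the y axis of parcel and the y axis of rack, either way round below 0.2 rad and angle between parcel's own z axis and vertical below 0.1 rad and height (world z) of parcel below 0.008 m and linear speed of parcel below 0.02 m/s); the robot touches nothing.
It fails at once if the loose tape roll is moved more than 40 mm (distance of roll_loose from where it was at the start of the episode above 0.04 m).
It also fails if it takes over 69 s, if anything falls off the work surface, if the arm or the gripper's body presses on something with over 40 N, if the wrist force passes 120 N, or if a joint passes its speed limit or range.

ROBOT

A 7-joint arm with a two-finger parallel gripper is mounted at the origin on a cart in front of the work surface, level with it; the furniture and walls round the work are solid. World frame = base frame: x ahead of the robot, y to its left, z up, the work surface at z = 0. Lengths are in m, angles in rad, forces in N, time in s.
With the tool pointing down it reaches from about 0.4 to 0.85 m from the base axis. Payload 4.5 kg.
Tool frame: the origin (TCP) lies where the fingers leave the gripper's body, on its centre line; the fingertips stand 64 mm ahead of it and the grasp point (between the pads) lies 45 mm ahead of it; z points along the fingers, y is the line along which they close (so a half turn about z gives the same grasp; the last joint's range is limited). The gripper opens to 88 mm and grips with 3 to 60 N. Pads are 18 mm wide; open, the fingers measure 123 mm over their backs; the gripper's body (75 mm by 187 mm) begins 45 mm behind the grasp point.
Start: joints at [1.338, 0.689, -0.195, 1.565, 0.157, 0.902, -0.215], TCP at [0.165, -0.603, 0.303] pointing down, gripper open.
Joint ranges: [-3.01, 3.01], [-0.46, 2.08], [-1.47, 1.51], [0.13, 2.56], [-1, 4.14], [0.04, 2.09], [-2.66, 2.66]. Speed limits (rad/s): [2.57, 2.57, 3.14, 3.14, 3.14, 3.14, 3.14].

INTERFACE

Orientations are given as a unit quaternion [x, y, z, w].
In Python, from plant import r gives the robot as it stands.
- The arm moves only by the tool play_rows, never from a script. Its arguments are lists of equal length, an entry for each row: "translation": the shift along the tool's x, y, z in m, a list of three; "delta_rot": the turn, a rotation vector about the tool's x, y, z in degrees, a list of three; "grip": the opening, from -1 (shut) to 1 (fully open). In form: {"translation": [[x, y, z], ...], "delta_rot": [[rx, ry, rz], ...], "grip": [grip, ...]}. A call has 1 to 20 rows; each row shifts and turns the commanded pose from where the row before left it, along the tool's axes as they then stand; what a row does not reach is not made up. A row lasts 1/8 s, in which the tool goes at most 62.5 mm and 10.7 degrees, less where a joint would pass 70% of its speed; a pose out of reach is approached as far as the arm can. A call with a gripper value outside its range is refused whole. The fingers move at their own pace and stop on an object; "squeeze" is the grip in N (left out, the last holds). Time passes only in rows, so rows that do not move let the fingers close. It gives the time, the measured TCP pose, the force, the opening and the grip force at its end, in the units of the state.
- r.get_state(): the state, without advancing time (a new reading comes with each control period).
- r.snapshot(name): name is "scene" or "top"; returns the picture (420x560x3 uint8, blue, green, red); there is no depth.
- r.get_calibration(name): a dict with "intrinsics" (3x3 intrinsics, pixels), "eye" and "rotation" of the camera in the world. Camera axes: x right, y up, looking along -z (the intrinsics and any distortion apply to the point x, -y, -z); pixel columns grow to the right and rows downward; lengths in m; the calibration is good to about 2 mm. A picture is of the moment at which its call begins. get_calibration takes no time and is no camera call.
- r.finish_job(): hands the job in; it is judged then, once.
Trained networks look in the newest picture that a camera, given by its name, has taken for a name from the list of things; names that differ only in an ending like _2 or _b are one class to them, and where a whole thing is asked for, a point or a joint stands for the part that bears it (a point fixed in the world has none). Each returns a list of dicts, best first, with "confidence" (0 to 1); they miss things now and then, are a little off and sometimes report something else, mostly with a low value. They report only what shows in the picture. A call takes as long as a camera call. They do not tell look-alikes from the thing itself.
- r.look_for(camera, target): "point" ([x, y, z] in m, in world coordinates, good to about 4 mm: the middle of the surface that is visible of it).
- r.silhouettes(camera, target): "pixels" (420x560 bool, what is visible of it).
The state is a dict: "clock": time; "q": joint angles; "qd": joint speeds; "joint_torque": joint torques, N m; "tool_pos": TCP position; "eef_rot": TCP orientation; "contact_force": force on the tool from outside, world axes, zero at the start; "moment": the same for the moment, N m; "opening": opening from 0.0 (shut) to 1.0 (fully open); "finger_force": force on a finger pad.
Only numpy, scipy, OpenCV 4.12 (cv2) and the standard library are available. Lean on these libraries where they do the work, as an engineer would, in place of code of your own. Each camera call takes 0.05 s, during which the arm holds its last target. There are 200 camera calls.

## Working session

There is one attempt and no reset: what is moved stays moved. The work goes in short steps, Python scripts to look and compute and a tool call to move; the robot and the scene stay as the last step left them, time stands still between calls to the robot, and variables do not carry over. Pictures are saved under pics/ and viewed, at most 10 in all, crops included, and the job is handed in when it is done.

Besides the shell and the picture viewer there is one more tool, called after "Emit:" as name(argument=value, ...) on one line, values as JSON. play_rows: Moves the arm, as the interface text tells. Its arguments: {"type":"object","properties":{"translation":{"type":"array","items":{"type":"array","items":{"type":"number"}}},"delta_rot":{"type":"array","items":{"type":"array","items":{"type":"number"}}},"grip":{"type":"array","items":{"type":"number"}},"squeeze":{"type":"number"}},"required":["translation","delta_rot","grip"]}

```bash
mkdir -p pics; ls
python3 - <<'E'
from plant import r
import cv2,numpy as np
s=r.get_state();print({k:np.round(v,3).tolist() for k,v in s.items()})
for c in("scene","top"):
    im=r.snapshot(c);cv2.imwrite(f"pics/{c}0.png",im)
    k=r.get_calibration(c);print(c,{a:np.round(b,4).tolist() for a,b in k.items()})
    for t in("parcel","rack","roll_loose","cover_1_top","cell_1"):
        print(t,[(np.round(d["point"],3).tolist(),round(d["confidence"],2)) for d in r.look_for(c,t)])
E
```

```text
pics
{'clock': 0.0, 'q': [1.338, 0.69, -0.195, 1.566, 0.157, 0.902, -0.215], 'qd': [0.001, -0.003, 0.001, 0.001, 0.001, 0.001, 0.0], 'joint_torque': [-0.0, -52.756, -1.267, -15.343, -0.053, 0.007, 0.0], 'tool_pos': [0.165, -0.602, 0.302], 'eef_rot': [0.991, 0.133, -0.0, -0.001], 'contact_force': [-0.343, 0.903, -0.196], 'moment': [0.012, -0.002, 0.008], 'finger_force': 0.0, 'opening': 1.0}
scene {'intrinsics': [[523.9543, 0.0, 276.4441], [0.0, 523.9543, 209.4112], [0.0, 0.0, 1.0]], 'eye': [0.0967, 0.5225, 1.0002], 'rotation': [-0.1002, 0.3298, 0.8928, -0.2899]}
parcel [([0.578, -0.139, 0.045], 0.88), ([0.394, -0.248, 0.033], 0.61)]
rack [([0.513, 0.16, 0.068], 0.74)]
roll_loose [([0.673, -0.396, 0.039], 0.83)]
cover_1_top [([0.449, 0.176, 0.065], 0.72)]
cell_1 [([0.517, 0.158, 0.065], 0.92)]
top {'intrinsics': [[458.2319, 0.0, 272.4797], [0.0, 458.2319, 216.2118], [0.0, 0.0, 1.0]], 'eye': [0.459, -0.1078, 1.2488], 'rotation': [-0.014, 0.0279, 0.7086, -0.7049]}
parcel [([0.401, -0.259, 0.032], 0.78), ([0.384, -0.102, 0.038], 0.73), ([0.589, -0.147, 0.048], 0.68)]
rack [([0.535, 0.14, 0.07], 0.79)]
roll_loose [([0.682, -0.404, 0.044], 0.76)]
cover_1_top [([0.45, 0.173, 0.064], 0.94)]
cell_1 [([0.534, 0.145, 0.066], 0.86)]
```

View pics/top0.png

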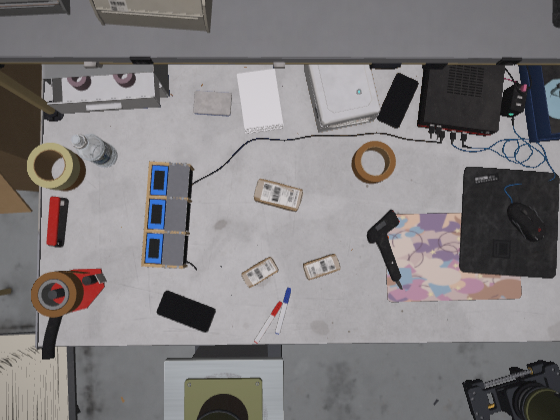

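View pics/scene0.png

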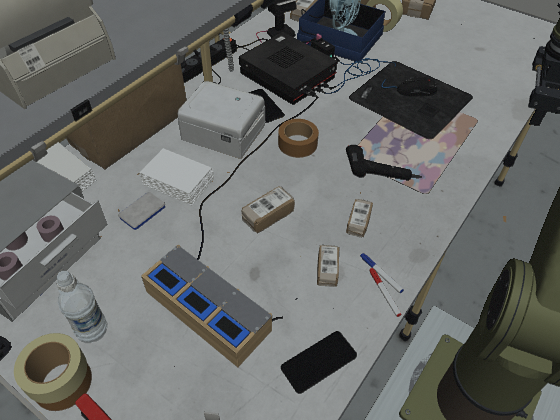

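The top view shows the rack at about (167,215) with its mouths facing right. Parcel candidates are the cartons at (278,195), (260,271) and (321,266). (278,195) is the largest, so it is my choice. The bystander roll is at (374,162). Next I fit the box poses in both views.

```bash
cat > h.py <<'E'
import cv2,numpy as np
from plant import r
from scipy.spatial.transform import Rotation as R
from scipy.optimize import minimize
def proj(c,P):
    k=r.get_calibration(c);p=(np.asarray(P)-k["eye"])@R.from_quat(k["rotation"]).as_matrix()
    p=p*[1,-1,-1];q=p@np.array(k["intrinsics"]).T
    return q[:,:2]/q[:,2:]
def ray(c,uv,z):
    k=r.get_calibration(c);K=np.array(k["intrinsics"])
    d=np.linalg.inv(K)@[uv[0],uv[1],1];d=R.from_quat(k["rotation"]).apply(d*[1,-1,-1])
    e=np.array(k["eye"]);return e+d*(z-e[2])/d[2]
def box(x,y,a,sx,y0,y1,h):
    P=np.array([[i,j,k] for i in(-sx/2,sx/2) for j in(y0,y1) for k in(0,h)])
    return R.from_euler('z',a).apply(P)+[x,y,0]
def mask(c,P,S=4):
    m=np.zeros((420*S,560*S),np.uint8);h=cv2.convexHull(((proj(c,P)+.5)*S).astype(np.float32)).astype(np.int32)
    cv2.fillConvexPoly(m,h,1);return m
def fit(masks,x0,dims,freeh=True):
    M={c:cv2.resize(m.astype(np.uint8),None,fx=4,fy=4,interpolation=cv2.INTER_NEAREST) for c,m in masks.items()}
    def f(v):
        e=0
        for c,m in M.items():
            b=mask(c,box(v[0],v[1],v[2],dims[0],dims[1],dims[2],v[3] if freeh else dims[3]))
            e+=1-(b&m).sum()/(b|m).sum()
        return e
    best=None
    s=np.diag([.015,.015,.15,.01])[:3+freeh]
    v=np.array(list(x0)+([dims[3]] if freeh else []),float)
    for _ in range(3):
        o=minimize(f,v,method='Nelder-Mead',options=dict(initial_simplex=np.vstack([v,v+s]),xatol=1e-4,fatol=1e-4));v=o.x;s=s/2
    return v,o.fun
def pick(c,t,p):
    L=r.silhouettes(c,t);u=proj(c,[p])[0]
    return min((d["pixels"] for d in L),key=lambda m:np.linalg.norm(np.argwhere(m).mean(0)[::-1]-u))
E
python3 - <<'E'
from h import *
im={c:r.snapshot(c) for c in("top","scene")}
J={"parcel":([.585,-.144,.045],[.585,-.144,-1.4+1.5],(.064,-.0635,.0635,.048)),
"rack":([.53,.15,.066],[.53,.09,0],(.272,0,.108,.066))}
for t,(p,x0,d) in J.items():
    M={c:pick(c,t,p) for c in im}
    for fh in(1,0):
        v,e=fit(M,x0,d,fh);print(t,np.round(v,4),round(e,3))
    for c in("top","scene"):
        v2,e2=fit({c:M[c]},x0,d,0);print(c,np.round(v2,4),round(e2,3),M[c].sum())
        P=box(*v[:3],*d);cv2.polylines(im[c],[cv2.convexHull(proj(c,P).astype(np.float32)).astype(int)],1,(0,0,255),1)
    if t=="rack":
        cs=[R.from_euler('z',v[2]).apply([x,.078,.067])+[v[0],v[1],0] for x in(-.088,0,.088)]
        print("covers",np.round(cs,4))
        for c in im:
            for q in proj(c,cs): cv2.circle(im[c],tuple(int(a) for a in np.round(q)),1,(0,255,255),-1)
for c in im:
    for d in r.look_for(c,"cover_1_top"): print(c,np.round(d["point"],3),round(d["confidence"],2))
a=cv2.resize(im["top"][145:280,130:320],None,fx=4,fy=4,interpolation=2)[:, :800]
b=cv2.resize(im["scene"][180:370,130:320],None,fx=3,fy=3,interpolation=2)
cv2.imwrite("pics/fit_top.png",a);cv2.imwrite("pics/fit_scene.png",b)
E
```

```text
parcel [ 0.5897 -0.1477 -0.2702  0.0368] 0.196Traceback (most recent call last):
  File "<stdin>", line 8, in <module>
  File "h.py", line 31, in fit
    o=minimize(f,v,method='Nelder-Mead',options=dict(initial_simplex=np.vstack([v,v+s]),xatol=1e-4,fatol=1e-4));v=o.x;s=s/2
                                                                                  ~^~
ValueError: operands could not be broadcast together with shapes (3,) (3,4)
```

```bash
sed -i 's/\[:3+freeh\]$/[:3+freeh,:3+freeh]/' h.py
cat > fit.py <<'E'
from h import *
im={c:r.snapshot(c) for c in("top","scene")}
J={"parcel":([.585,-.144,.045],[.589,-.147,-.2],(.064,-.0635,.0635,.048)),
"rack":([.53,.15,.066],[.53,.09,0],(.272,0,.108,.066))}
for t,(p,x0,d) in J.items():
    M={c:pick(c,t,p) for c in im}
    for fh in(1,0):
        v,e=fit(M,x0,d,fh);print(t,np.round(v,4),round(e,3))
    for c in("top","scene"):
        v2,e2=fit({c:M[c]},x0,d,0);print(c,np.round(v2,4),round(e2,3),M[c].sum())
        P=box(*v[:3],*d);cv2.polylines(im[c],[cv2.convexHull(proj(c,P).astype(np.float32)).astype(int)],1,(0,0,255),1)
    if t=="rack":
        cs=[R.from_euler('z',v[2]).apply([x,.078,.067])+[v[0],v[1],0] for x in(-.088,0,.088)]
        print("covers",np.round(cs,4))
        for c in im:
            for q in proj(c,cs): cv2.circle(im[c],tuple(int(a) for a in np.round(q)),1,(0,255,255),-1)
for c in im:
    for d in r.look_for(c,"cover_1_top"): print(c,np.round(d["point"],3),round(d["confidence"],2))
a=cv2.resize(im["top"][145:280,130:320],None,fx=4,fy=4,interpolation=2)[:, :800]
b=cv2.resize(im["scene"][180:370,130:320],None,fx=3,fy=3,interpolation=2)
cv2.imwrite("pics/fit_top.png",a);cv2.imwrite("pics/fit_scene.png",b)
E
python3 fit.py
```

```text
parcel [ 0.5914 -0.1525 -0.2565  0.0329] 1.076
parcel [ 0.5865 -0.1469 -0.1604] 1.162
top [ 0.589 -0.147 -0.2  ] 1.0 582
scene [ 0.5865 -0.1469 -0.1604] 0.162 1463
rack [ 0.533   0.0914 -0.0645  0.0597] 0.081
rack [ 0.532   0.0914 -0.075 ] 0.103
top [ 0.5319  0.0918 -0.0571] 0.057 4612
scene [ 0.532   0.0909 -0.0805] 0.042 7522
covers [[0.4501 0.1757 0.067 ]
 [0.5379 0.1692 0.067 ]
 [0.6256 0.1626 0.067 ]]
top [0.45  0.171 0.068] 0.7
scene [0.447 0.173 0.065] 0.62
```

View pics/fit_top.png

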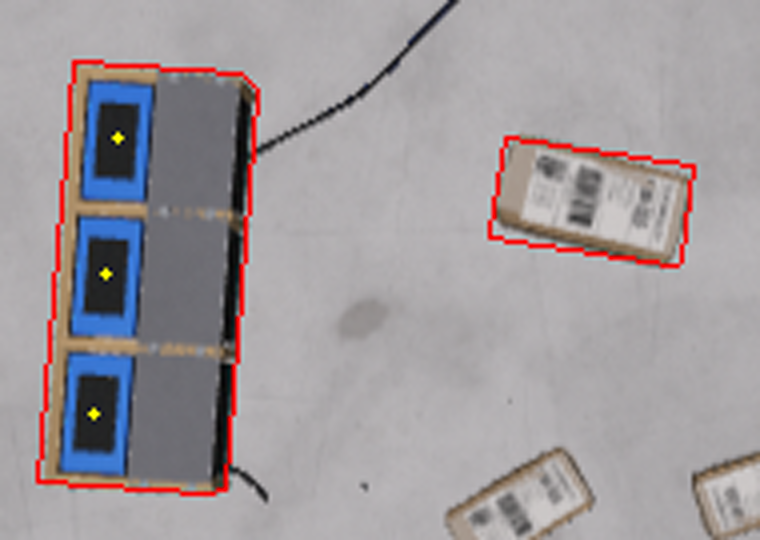

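View pics/fit_scene.png

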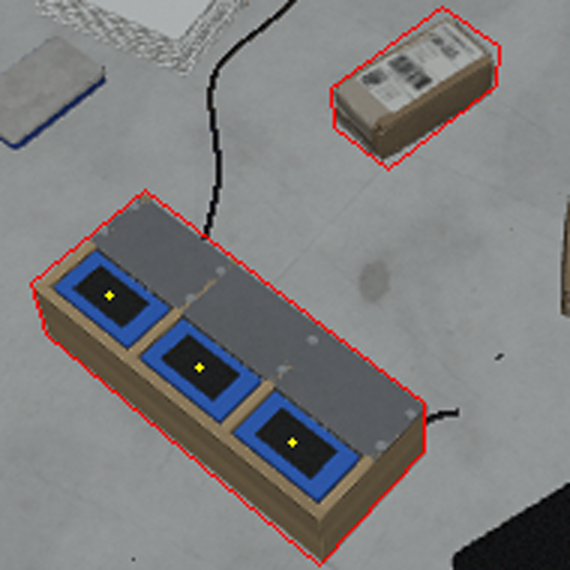

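The fit is good: the rack outline and the cover-pad centres (yellow dots) land on the picture in both views. The rack's mouth is at (0.532, 0.091), yaw -0.075. The parcel at (278,195) is clearly the largest carton. I'm turning the tool so that its y axis lies along the rack's x, then moving to cover 2.

Emit:
play_rows(translation=[[0, 0, 0], [0, 0, 0], [0, 0, 0], [0, 0, 0], [0, 0, 0], [0, 0, 0], [0, 0, 0], [0.03, 0.052, 0], [0.03, 0.052, 0], [0.03, 0.052, 0], [0.03, 0.052, 0], [0.03, 0.052, 0], [0.03, 0.052, 0], [0.056, 0, 0], [0.056, 0, 0], [0.056, 0, 0], [0.056, 0, 0], [0.056, 0, 0]], delta_rot=[[0, 0, -10], [0, 0, -10], [0, 0, -10], [0, 0, -10], [0, 0, -10], [0, 0, -10], [0, 0, -10.4], [0, 0, 0], [0, 0, 0], [0, 0, 0], [0, 0, 0], [0, 0, 0], [0, 0, 0], [0, 0, 0], [0, 0, 0], [0, 0, 0], [0, 0, 0], [0, 0, 0]], grip=[-1, -1, -1, -1, -1, -1, -1, -1, -1, -1, -1, -1, -1, -1, -1, -1, -1, -1])

```text
clock: 3.45
tool_pos: [0.5106, -0.166, 0.3029]
eef_rot: [0.733, 0.68, 0.0, 0.0]
contact_force: [0.3, 0.3, 0.2]
opening: 0.005
finger_force: 0.0
```

```bash
cat >> h.py <<'E'
V=np.array([.532,.0914,-.075])
def rackpose():
    s=r.get_state();q=R.from_quat(s["eef_rot"]);T=R.from_euler('z',V[2])
    p=T.inv().apply(np.array(s["tool_pos"])-[V[0],V[1],0]);M=q.as_matrix()
    print("t",round(s["clock"],2),"rack-frame tcp",np.round(p,4),"xdir-rack y deg",round(np.degrees(np.arctan2(M[1,0],M[0,0])-V[2])-90,2),"z",np.round(M[:,2],3),"F",np.round(s["contact_force"],1),"open",round(s["opening"],2),np.round(s["q"],2))
E
python3 -c "
from h import *
rackpose()"
```

```text
t 3.45 rack-frame tcp [-0.0021 -0.2583  0.3029] xdir-rack y deg -0.04 z [ 0.001 -0.    -1.   ] F [0.3 0.3 0.2] open 0.0 [ 0.53  0.61 -0.5   1.82  0.38  0.81 -0.23]
```

Emit:
play_rows(translation=[[0.056, 0.002, 0.02], [0.056, 0, 0.02], [0.056, 0, 0.025], [0.056, 0, 0.025], [0.056, 0, 0.025], [0.056, 0, 0.025], [0, 0, 0.02], [0, 0, 0]], delta_rot=[[0, 0, 0], [0, 0, 0], [0, 0, 0], [0, 0, 0], [0, 0, 0], [0, 0, 0], [0, 0, 0], [0, 0, 0]], grip=[-1, -1, -1, -1, -1, -1, -1, -1])

```text
clock: 4.45
tool_pos: [0.5369, 0.1673, 0.1415]
eef_rot: [0.733, 0.68, -0.002, -0.0]
contact_force: [-0.2, -0.4, -0.1]
opening: 0.002
finger_force: 0.0
```

```bash
python3 -c "
from h import *
rackpose()"
```

```text
t 4.45 rack-frame tcp [-0.0008  0.0761  0.1415] xdir-rack y deg 0.06 z [-0.003 -0.002 -1.   ] F [-0.2 -0.4 -0.1] open 0.0 [-0.21  0.86 -0.29  1.87  0.49  0.49 -0.92]
```

Emit:
play_rows(translation=[[0, 0, 0.008], [0, 0, 0.006], [0, 0, 0.004], [0, 0, 0]], delta_rot=[[0, 0, 0], [0, 0, 0], [0, 0, 0], [0, 0, 0]], grip=[-1, -1, -1, -1])

```text
clock: 4.95
tool_pos: [0.5383, 0.1664, 0.1249]
eef_rot: [0.734, 0.68, -0.0, 0.001]
contact_force: [0.5, -1.7, 2.1]
opening: 0.004
finger_force: 1.1
```

Emit:
play_rows(translation=[[0, 0, 0.004], [0, 0, 0.003], [0, 0, 0]], delta_rot=[[0, 0, 0], [0, 0, 0], [0, 0, 0]], grip=[-1, -1, -1])

```text
clock: 5.32
tool_pos: [0.538, 0.1671, 0.1176]
eef_rot: [0.733, 0.68, -0.0, 0.0]
contact_force: [1.0, -2.1, 3.1]
opening: 0.008
finger_force: 1.4
```

Emit:
play_rows(translation=[[0, 0, 0.006], [0, 0, 0.005], [0, 0, 0], [0, 0, 0]], delta_rot=[[0, 0, 0], [0, 0, 0], [0, 0, 0], [0, 0, 0]], grip=[-1, -1, -1, -1])

```text
clock: 5.82
tool_pos: [0.5379, 0.1672, 0.1067]
eef_rot: [0.733, 0.68, 0.0, 0.0]
contact_force: [1.6, -1.6, 3.3]
opening: 0.002
finger_force: 1.9
```

Run:
```python
from h import *
rackpose()
im={c:r.snapshot(c) for c in("top","scene")}
x0=[.589,-.147,-.25];d=(.064,-.0635,.0635,.048)
M={}
for c in im:
    for _ in range(4):
        m=pick(c,"parcel",[.588,-.147,.03]);n=np.argwhere(m).mean(0)[::-1]
        if np.linalg.norm(n-proj(c,[[.588,-.147,.03]])[0])<15 and c not in M: M[c]=m
    # own refinement with GrabCut
    g=np.full(m.shape,cv2.GC_BGD,np.uint8);b=mask(c,box(*x0,*d),1)
    g[cv2.dilate(b,np.ones((13,13)))>0]=cv2.GC_PR_BGD;g[cv2.erode(b,np.ones((3,3)))>0]=cv2.GC_PR_FGD;g[cv2.erode(b,np.ones((15,15)))>0]=cv2.GC_FGD
    cv2.grabCut(im[c],g,None,np.zeros((1,65)),np.zeros((1,65)),6,cv2.GC_INIT_WITH_MASK)
    M[c+"_g"]=(g&1)
print({k:v.sum() for k,v in M.items()})
for n,s in(("net",{c:M[c] for c in im if c in M}),("gc",{c:M[c+"_g"] for c in im})):
    for fh in(0,1):
        v,e=fit(s,x0,d,fh);print(n,np.round(v,4),round(e,3))
v,e=fit(s,x0,d,0)
for c in im: cv2.polylines(im[c],[cv2.convexHull(proj(c,box(*v,*d)).astype(np.float32)).astype(int)],1,(0,0,255),1)
a=cv2.resize(im["top"][165:225,240:320],None,fx=5,fy=5,interpolation=2)
b=cv2.resize(im["scene"][175:235,230:310],None,fx=5,fy=5,interpolation=2)
cv2.imwrite("pics/parcel.png",np.hstack([a,b]))
```

```text
t 5.83 rack-frame tcp [0.0002 0.076  0.1067] xdir-rack y deg -0.02 z [ 0. -0. -1.] F [ 1.6 -1.6  3.3] open 0.0 [-0.24  0.92 -0.25  1.88  0.51  0.41 -0.95]
{'top': np.int64(1144), 'top_g': np.uint64(1134), 'scene': np.int64(1450), 'scene_g': np.uint64(1485)}
net [ 0.5871 -0.1474 -0.2616] 0.269
net [ 0.5893 -0.1487 -0.2528  0.0364] 0.186
gc [ 0.5885 -0.1458 -0.2388] 0.251
gc [ 0.5904 -0.1461 -0.27    0.0365] 0.17
```

View pics/parcel.png

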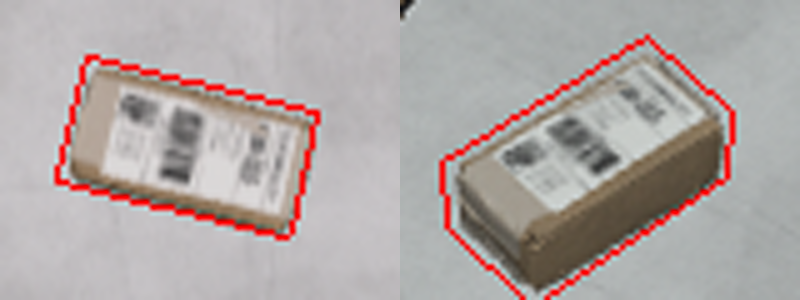

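Cover 2 sank about 25 mm at only 3.3 N, so cell 2 is empty. The crop shows the parcel alone at about (278,195), (0.588, -0.147), yaw ≈ -0.24. It looks slightly smaller than the model outline, but its centre is consistent between the views. I'm moving to grasp its rear end.

Emit:
play_rows(translation=[[0, 0, -0.03], [0, 0, -0.03], [-0.02, 0, -0.01], [-0.045, 0.01, 0], [-0.051, 0.01, 0], [-0.051, 0.01, 0], [-0.051, 0.012, 0], [-0.051, 0.012, 0], [-0.051, 0.012, 0], [-0.037, 0, 0], [0, 0, 0], [0, 0, 0]], delta_rot=[[0, 0, 0], [0, 0, 0], [0, 0, 0], [0, 0, 0], [0, 0, 0], [0, 0, 0], [0, 0, 0], [0, 0, 0], [0, 0, 0], [0, 0, 0], [0, 0, 9.5], [0, 0, 0]], grip=[-1, -1, -1, 1, 1, 1, 1, 1, 1, 1, 1, 1])

```text
clock: 7.82
tool_pos: [0.5764, -0.1926, 0.1762]
eef_rot: [0.786, 0.618, 0.0, -0.001]
contact_force: [-0.4, 0.3, 0.3]
opening: 0.99
finger_force: 0.0
```

```bash
python3 -c "
from h import *
rackpose()"
```

```text
t 7.83 rack-frame tcp [ 0.0656 -0.2799  0.1762] xdir-rack y deg -9.39 z [-0.001  0.002 -1.   ] F [-0.4  0.3  0.3] open 0.99 [ 0.47  0.86 -0.39  1.71  0.48  0.67 -0.43]
```

Emit:
play_rows(translation=[[0, 0, 0.03], [0, 0, 0.025], [0, 0, 0.022], [0, 0, 0.02], [0, 0, 0]], delta_rot=[[0, 0, 0], [0, 0, 0], [0, 0, 0], [0, 0, 0], [0, 0, 0]], grip=[1, 1, 1, 1, 1])

```text
clock: 8.45
tool_pos: [0.5759, -0.1925, 0.0782]
eef_rot: [0.786, 0.618, -0.001, -0.001]
contact_force: [-0.1, 0.4, -0.5]
opening: 0.999
finger_force: 0.0
```

Emit:
play_rows(translation=[[0, 0, 0], [0, 0, 0], [0, 0, 0], [0, 0, 0], [0, 0, 0], [0, 0, 0]], delta_rot=[[0, 0, 0], [0, 0, 0], [0, 0, 0], [0, 0, 0], [0, 0, 0], [0, 0, 0]], grip=[-1, -1, -1, -1, -1, -1], squeeze=12)

```text
clock: 9.2
tool_pos: [0.5772, -0.1939, 0.0805]
eef_rot: [0.787, 0.617, 0.0, 0.001]
contact_force: [-0.5, -0.9, 5.8]
opening: 0.727
finger_force: 12.0
```

```bash
python3 -c "
from h import *
rackpose()"
```

```text
t 9.2 rack-frame tcp [ 0.0664 -0.2811  0.0805] xdir-rack y deg -9.52 z [ 0.001 -0.001 -1.   ] F [-0.5 -0.9  5.8] open 0.73 [ 0.42  1.   -0.3   1.74  0.56  0.49 -0.49]
```

Emit:
play_rows(translation=[[0, 0, -0.002], [0, 0, 0], [0, -0.02, 0], [0, -0.03, 0], [0, -0.016, 0], [0, 0, 0]], delta_rot=[[0, 0, 0], [0, 0, -9.5], [0, 0, 0], [0, 0, 0], [0, 0, 0], [0, 0, 0]], grip=[-1, -1, -1, -1, -1, -1])

```text
clock: 9.95
tool_pos: [0.5095, -0.1889, 0.0815]
eef_rot: [0.733, 0.68, -0.001, -0.001]
contact_force: [-0.9, -0.3, -1.2]
opening: 0.731
finger_force: 11.9
```

Run:
```python
from h import *
rackpose()
im={c:r.snapshot(c) for c in("top","scene")}
a=cv2.resize(im["top"][150:280,140:300],None,fx=2.5,fy=2.5,interpolation=2)
b=cv2.resize(im["scene"][170:365,130:330],None,fx=2,fy=2,interpolation=2)
cv2.imwrite("pics/held.png",np.hstack([cv2.copyMakeBorder(a,0,390-a.shape[0],0,0,0),b]))
```

```text
t 9.95 rack-frame tcp [-0.0014 -0.2812  0.0815] xdir-rack y deg -0.01 z [-0.003 -0.    -1.   ] F [-0.9 -0.3 -1.2] open 0.73 [ 0.42  0.95 -0.26  1.94  0.68  0.34 -0.45]
```

View pics/held.png

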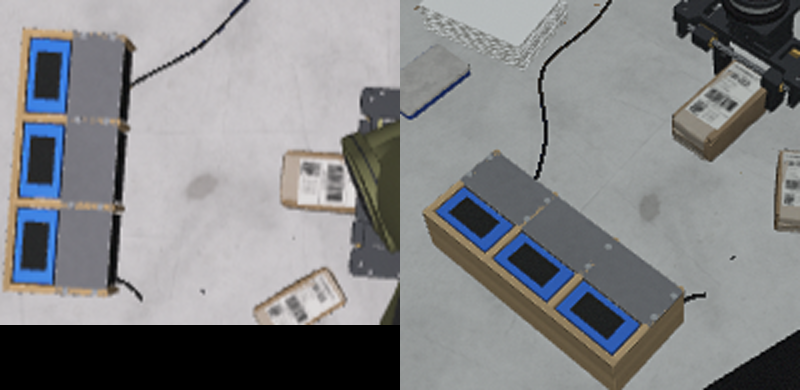

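The parcel is held level (opening 64 mm) and in line with cell 2's lane: its front is at about (285,180) in the left crop, and the lane is clear. Now I slide it in.

Emit:
play_rows(translation=[[0.03, 0.001, 0], [0.04, 0, 0], [0.04, 0, 0], [0.035, 0, 0], [0.015, 0, 0], [0.015, 0, 0], [0.015, 0, 0], [0.015, 0, 0], [0.015, 0, 0], [0.01, 0, 0], [0, 0, 0]], delta_rot=[[0, 0, 0], [0, 0, 0], [0, 0, 0], [0, 0, 0], [0, 0, 0], [0, 0, 0], [0, 0, 0], [0, 0, 0], [0, 0, 0], [0, 0, 0], [0, 0, 0]], grip=[-1, -1, -1, -1, -1, -1, -1, -1, -1, -1, -1])

```text
clock: 11.42
tool_pos: [0.5293, 0.0418, 0.0818]
eef_rot: [0.733, 0.681, 0.0, -0.0]
contact_force: [0.4, -0.0, -2.0]
opening: 0.732
finger_force: 11.9
```

```bash
python3 -c "
from h import *
rackpose()"
```

```text
t 11.43 rack-frame tcp [ 0.0011 -0.0497  0.0818] xdir-rack y deg 0.08 z [ 0.     0.001 -1.   ] F [ 0.4 -0.  -2. ] open 0.73 [-0.06  0.94 -0.18  1.98  0.56  0.27 -0.78]
```

Emit:
play_rows(translation=[[0.01, 0, 0], [0.01, 0, 0], [0.008, 0, 0], [0.004, 0, 0], [0, 0, 0]], delta_rot=[[0, 0, 0], [0, 0, 0], [0, 0, 0], [0, 0, 0], [0, 0, 0]], grip=[-1, -1, -1, -1, -1])

```text
clock: 12.05
tool_pos: [0.5317, 0.0728, 0.0817]
eef_rot: [0.733, 0.68, 0.0, 0.0]
contact_force: [0.1, 0.1, -2.5]
opening: 0.731
finger_force: 11.9
```

Emit:
play_rows(translation=[[0.002, 0, 0], [0.002, 0, 0], [0, 0, 0]], delta_rot=[[0, 0, 0], [0, 0, 0], [0, 0, 0]], grip=[-1, -1, -1])

```text
clock: 12.42
tool_pos: [0.532, 0.0765, 0.0817]
eef_rot: [0.733, 0.68, 0.0, -0.0]
contact_force: [0.1, -0.2, -1.7]
opening: 0.734
finger_force: 11.9
```

```bash
python3 -c "
from h import *
rackpose()"
```

```text
t 12.43 rack-frame tcp [ 0.0011 -0.0148  0.0817] xdir-rack y deg -0.01 z [ 0.  0. -1.] F [ 0.1 -0.2 -1.7] open 0.73 [-0.12  0.94 -0.18  1.96  0.53  0.29 -0.82]
```

The parcel is nearly home. I'll release it, back off, shut the fingers and push gently from behind to seat it against the back wall.

Emit:
play_rows(translation=[[0, 0, 0.001], [0, 0, 0], [0, 0, 0], [0, 0, 0], [-0.02, 0, 0], [-0.03, 0, 0], [-0.02, 0, 0], [0, 0, 0], [0, 0, 0], [0, 0, 0], [0, 0, 0], [0, 0, 0]], delta_rot=[[0, 0, 0], [0, 0, 0], [0, 0, 0], [0, 0, 0], [0, 0, 0], [0, 0, 0], [0, 0, 0], [0, 0, 0], [0, 0, 0], [0, 0, 0], [0, 0, 0], [0, 0, 0]], grip=[-1, 1, 1, 1, 1, 1, 1, -1, -1, -1, -1, -1])

```text
clock: 13.92
tool_pos: [0.5267, 0.0071, 0.0807]
eef_rot: [0.733, 0.68, 0.0, -0.0]
contact_force: [-0.1, 0.1, 0.3]
opening: 0.455
finger_force: 0.0
```

Emit:
play_rows(translation=[[0.015, 0, 0], [0.015, 0, 0], [0.005, 0, 0], [0.003, 0, 0], [0.003, 0, 0], [0, 0, 0]], delta_rot=[[0, 0, 0], [0, 0, 0], [0, 0, 0], [0, 0, 0], [0, 0, 0], [0, 0, 0]], grip=[-1, -1, -1, -1, -1, -1])

```text
clock: 14.68
tool_pos: [0.5297, 0.0474, 0.0807]
eef_rot: [0.733, 0.68, -0.0, 0.0]
contact_force: [0.2, 0.1, 0.7]
opening: 0.005
finger_force: 0.0
```

```bash
python3 -c "
from h import *
rackpose()"
```

```text
t 14.68 rack-frame tcp [ 0.001  -0.044   0.0807] xdir-rack y deg -0.02 z [-0. -0. -1.] F [0.2 0.1 0.7] open 0.0 [-0.07  0.94 -0.17  1.98  0.56  0.27 -0.79]
```

Emit:
play_rows(translation=[[0.003, 0, 0], [0.003, 0, 0], [0, 0, 0]], delta_rot=[[0, 0, 0], [0, 0, 0], [0, 0, 0]], grip=[-1, -1, -1])

```text
clock: 15.05
tool_pos: [0.5304, 0.0512, 0.0807]
eef_rot: [0.734, 0.679, -0.001, 0.001]
contact_force: [1.0, -4.1, 0.8]
opening: 0.003
finger_force: 2.4
```

Emit:
play_rows(translation=[[0.002, 0, 0], [0, 0, 0]], delta_rot=[[0, 0, 0], [0, 0, 0]], grip=[-1, -1])

```text
clock: 15.3
tool_pos: [0.5308, 0.0515, 0.0808]
eef_rot: [0.735, 0.678, -0.002, 0.002]
contact_force: [1.9, -8.9, 1.3]
opening: 0.006
finger_force: 4.0
```

The tool stopped at 9 N, so the parcel is against the back wall. Backing off and checking.

Emit:
play_rows(translation=[[-0.01, 0, 0], [-0.04, 0, 0], [-0.05, 0, -0.02], [-0.05, 0, -0.06], [-0.05, 0, -0.05], [-0.04, 0, -0.05], [0, 0, -0.04], [0, 0, 0]], delta_rot=[[0, 0, 0], [0, 0, 0], [0, 0, 0], [0, 0, 0], [0, 0, 0], [0, 0, 0], [0, 0, 0], [0, 0, 0]], grip=[-1, -1, -1, -1, -1, -1, -1, -1])

```text
clock: 16.3
tool_pos: [0.515, -0.1673, 0.2846]
eef_rot: [0.733, 0.68, 0.002, 0.003]
contact_force: [-0.2, 0.1, -0.1]
opening: 0.007
finger_force: 0.0
```

Run:
```python
from h import *
rackpose()
im={c:r.snapshot(c) for c in("top","scene")}
P=R.from_euler('z',V[2]).apply(box(0,.0365,0,.064,-.0635,.0635,.048)*[1,1,1])+[V[0],V[1],0]
for c,z in(("top",.048),("scene",.048)):
    e=[p for p in P if p[2]>.04]
    near=R.from_euler('z',V[2]).apply([[-.032,-.027,.048],[.032,-.027,.048]])+[V[0],V[1],0]
    for q in proj(c,near): print(c,np.round(q,1)); cv2.circle(im[c],tuple(int(x) for x in np.round(q)),0,(0,0,255),-1)
a=cv2.resize(im["top"][160:270,140:240],None,fx=4,fy=4,interpolation=2)
b=cv2.resize(im["scene"][230:350,140:240],None,fx=4,fy=4,interpolation=2)[:440]
cv2.imwrite("pics/done.png",np.hstack([a,b]))
```

```text
t 16.3 rack-frame tcp [ 0.0024 -0.2593  0.2846] xdir-rack y deg -0.06 z [ 0.007 -0.001 -1.   ] F [-0.2  0.1 -0.1] open 0.01 [ 0.55  0.64 -0.52  1.83  0.44  0.78 -0.28]
top [196.6 228.8]
top [198.6 204.5]
scene [242.8 282.1]
scene [221.1 265.9]
```

View pics/done.png

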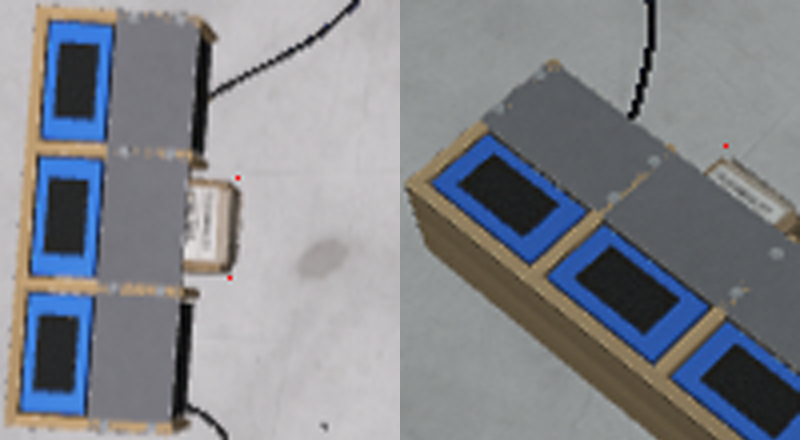

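The parcel is in cell 2, flat, straight and centred. Its near end at about (198,217) in the top view lies at the predicted home position (red dots).

```bash
python3 -c "
from plant import r
print(r.finish_job())"
```

```text
the job is handed in; nothing more can be done
None
```

I pressed cover 2 first; it sank about 25 mm at 3.3 N, so cell 2 was the empty one. The parcel is now in cell 2 against the back wall, straight and centred in the last pictures. The tape roll was never touched, and I handed the job in at about 16 s (the hand-in returned no verdict).

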